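# Fill the honeycomb of sauce pots in the round serving tin

### The arm

A 6-joint arm with a two-finger parallel gripper is mounted at the origin on the work surface. World frame = base frame: x ahead of the robot, y to its left, z up, the work surface at z = 0. Lengths are in mm, angles in rad, forces in N, time in s.
With the tool pointing down it reaches from about 275 to 750 mm from the base axis. Payload 10.2 kg.
Tool frame: the origin (TCP) lies at the very end of the fingers, on their centre line; the grasp point (between the pads) lies 19 mm behind it; z points along the fingers, y is the line along which they close (so a half turn about z gives the same grasp; the last joint's range is limited). The gripper opens to 85 mm and grips with 20 to 120 N. Pads are 22 mm wide; open, the fingers measure 114 mm over their backs; the gripper's body (76 mm by 85 mm) begins 54 mm behind the grasp point. The pads swing forward as they close: fully open they stand 13 mm farther back than shut.
Start: joints at [-1.561, 0.313, 1.498, -0, 1.331, -0.223], TCP at [121.105, -510.847, 231.294] pointing down, gripper open.
Joint ranges: [-2.94, 2.94], [-0.97, 2.17], [0.19, 2.56], [-1.23, 4.37], [0.02, 3.11], [-2.88, 2.88]. Speed limits (rad/s): [2.39, 2.39, 3.01, 3.14, 3.14, 3.14].

### API

Orientations are given as a unit quaternion [w, x, y, z].
In Python, from rig import ctrl gives the robot as it stands.
- The arm moves only by the shell command python3 -m inch 'ROWS' [OPENING] [FORCE]. ROWS is text: rows parted by semicolons, each of 6 numbers parted by spaces: the shift along the tool's x, y, z in mm, then the turn, a rotation vector about the tool's x, y, z in units of 6 degrees (1.0 is 6 degrees). A call has exactly 10 rows; each row shifts and turns the commanded pose from where the row before left it, along the tool's axes as they then stand; what a row does not reach is not made up. A row lasts 1/12 s, in which the tool goes at most 41.7 mm and 7.16 degrees, less where a joint would pass 70% of its speed; a pose out of reach is approached as far as the arm can. A call with a gripper value outside its range is refused whole. OPENING is the opening, from 0 (shut) to 1 (fully open), set as the call begins (- or left out, the last holds). The fingers move at their own pace and stop on an object; FORCE is the grip in N (left out, the last holds). Time passes only in rows, so rows that do not move let the fingers close, or fill a call up. It gives the time, the measured TCP pose, the force, the opening and the grip force at its end, in the units of the state.
- ctrl.sense(): the state, without advancing time (a new reading comes with each control period).
- ctrl.capture(name): name is "scene" or "side" or "wrist"; returns a dict with "image" (400x640x3 uint8, red, green, blue), "intrinsics" (3x3 intrinsics, pixels), "rvec" (rotation vector, rad) and "tvec" (3), from world to camera coordinates, as OpenCV has them. Camera axes: x right, y down, z forward; pixel columns grow to the right and rows downward; lengths in mm; the calibration is good to about 2 mm. The wrist camera is an equidistant fisheye: a pixel r from the principal point sees the ray r / f radians off the axis. A picture is of the moment at which its call begins. There is no depth.
- ctrl.finish_job(): hands the job in; it is judged then, once.
The state is a dict: "time_s": time; "joints": joint angles; "dq": joint speeds; "tau": joint torques, N m; "eef_pos": TCP position; "ee_rot": TCP orientation; "force": force on the tool from outside, world axes, zero at the start; "wrist_torque": the same for the moment, N m; "grip_width": opening from 0.0 (shut) to 1.0 (fully open); "grip_force": force on a finger pad.
Only numpy, scipy, OpenCV 4.12 (cv2) and the standard library are available. Lean on these libraries where they do the work, as an engineer would, in place of code of your own. Each camera call takes 0.05 s, during which the arm holds its last target. There are 200 camera calls.

### The job

The round tin on the counter takes seven small sauce pots, packed like a honeycomb, and two places on its outer ring are still empty. Put the two small red-lidded pots that stand on the counter into those two places, one in each, so that they stand upright on the tin's floor among the others. Leave the green-lidded pot where it is; the wide red-lidded pot is too big and is not wanted.

Things in the scene. Friction and masses are not known exactly. Their poses are not given: they have to be found in the camera images.
- tin: shallow round aluminium tin, fixed, 182 mm across, wall 30 mm high. Origin: centre of underside, z up; floor 4 mm above it. Seven seats: the middle, and six on a 60 mm radius every 60 degrees from its x axis. Loose pots like pot_a stand in the middle and at 0, 120, 180 and 240 degrees. Empty: 60 and 300 degrees, at (x, y) = (30, 52) and (30, -52) mm in its frame. Seated lids are 4 mm apart; the taper guides a pot in.
- pot_a: small tapered steel sauce pot, red lid: 44 mm across the foot, 56 mm across the lid, lid top 54 mm above the foot; a black cylindrical knob to lift it by stands on the lid's centre, 18 mm across, 32 mm tall (top 86 mm above the foot). 0.11 to 0.23 kg. Origin: centre of the underside, z up; round, yaw means nothing. Goes in either empty seat.
- pot_b: small tapered steel sauce pot, red lid: 44 mm across the foot, 56 mm across the lid, lid top 54 mm above the foot; a black cylindrical knob to lift it by stands on the lid's centre, 18 mm across, 32 mm tall (top 86 mm above the foot). 0.11 to 0.23 kg. Origin: centre of the underside, z up; round, yaw means nothing. Goes in either empty seat.
- pot_green: bystander: a pot of the same shape and size as pot_a but with a green lid, standing on the counter; not to be moved. Origin: centre of the underside. Also near by, unlisted: a wide pot with a red lid 84 mm across and a knob like the others, and a green bottle 68 mm across and 0.24 m tall.
Not all that is in view belongs to the job. Of the things like the tin, leave any that is yellow; of the rest the smaller one is meant.

How it is judged (in metres and radians):
At the end, for the whole second after the job is handed in: pot_a and pot_b stand one in each of the two empty seats: each within 15 mm of its seat along the tin's x and along its y, its foot on the tin's floor (less than 10 mm above the tin's underside), upright within about 10 degrees, and at rest ((((x of pot_a in the frame of tin between 0.015 and 0.045 m and y of pot_a in the frame of tin between 0.037 and 0.067 m and z of pot_a in the frame of tin between -0.002 and 0.01 m) and (x of pot_b in the frame of tin between 0.015 and 0.045 m and y of pot_b in the frame of tin between -0.067 and -0.037 m and z of pot_b in the frame of tin between -0.002 and 0.01 m)) or ((x of pot_a in the frame of tin between 0.015 and 0.045 m and y of pot_a in the frame of tin between -0.067 and -0.037 m and z of pot_a in the frame of tin between -0.002 and 0.01 m) and (x of pot_b in the frame of tin between 0.015 and 0.045 m and y of pot_b in the frame of tin between 0.037 and 0.067 m and z of pot_b in the frame of tin between -0.002 and 0.01 m))) and angle between each of pot_a, pot_b's own z axis and vertical below 0.17 rad and linear speed of each of pot_a, pot_b below 0.02 m/s); the robot touches nothing.
It fails at once if the green-lidded pot is moved by more than 20 mm (distance of pot_green from where it was at the start of the episode above 0.02 m).
It also fails if it takes over 61 s, if anything falls off the work surface, if the arm or the gripper's body presses on something with over 40 N, if the wrist force passes 120 N, or if a joint passes its speed limit or range.

## Working session

There is one attempt and no reset: what is moved stays moved. The work goes in short steps, Python scripts to look and compute and a shell command to move; the robot and the scene stay as the last step left them, time stands still between calls to the robot, and variables do not carry over. Pictures are saved under pics/ and viewed, at most 10 in all, crops included, and the job is handed in when it is done.

```bash
mkdir -p pics; ls; python3 - <<'E'
from rig import ctrl
import cv2,numpy as np
for n in("scene","side"):
    c=ctrl.capture(n); cv2.imwrite(f"pics/{n}0.png",c["image"][:,:,::-1]); np.savez(f"pics/{n}0.npz",**c)
    R=cv2.Rodrigues(np.array(c["rvec"]))[0]; print(n,-R.T@np.array(c["tvec"]).ravel())
print(ctrl.sense())
E
```

```text
pics
scene [933.43172857 362.51852779 936.43523972]
side [222.08867528 657.7322817  514.32754138]
{'time_s': 0.1, 'joints': array([-1.56140705e+00,  3.13383142e-01,  1.49835144e+00,  1.07393899e-05,
        1.33101614e+00, -2.23421291e-01]), 'dq': array([ 5.51387735e-05,  1.26857866e-03, -6.15659022e-04,  2.89737270e-04,
       -2.45258487e-05, -4.07341068e-04]), 'tau': array([ 3.03277753e-03, -4.12895107e+01, -2.60142106e+01, -1.72152040e-04,
        3.00526481e-03, -1.74785805e-05]), 'eef_pos': array([ 121.10214757, -510.60543859,  230.80152891]), 'ee_rot': array([-5.75162260e-04,  9.93232534e-01,  1.16141288e-01,  6.70329581e-05]), 'force': array([-0.13573192, -0.07283385, -0.0787665 ]), 'wrist_torque': array([-0.00042293,  0.0032903 , -0.00596995]), 'grip_force': 0.0, 'grip_width': 0.9974188589869623}
```

View pics/scene0.png

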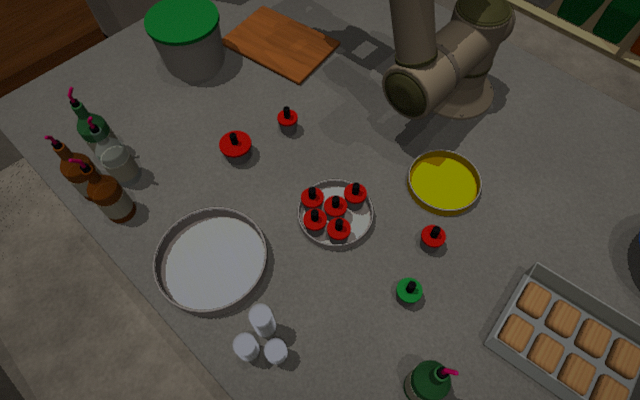

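View pics/side0.png

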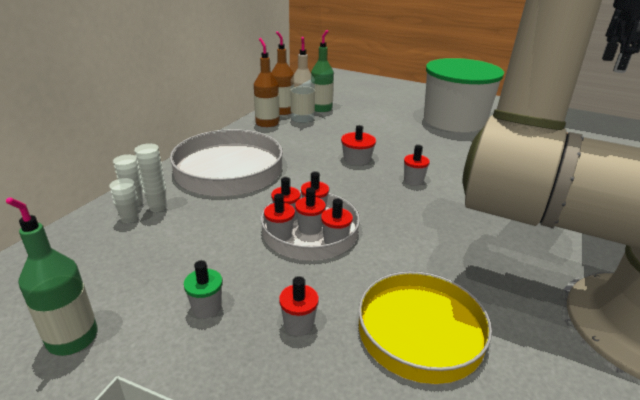

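The scene view shows the tin at about (336,213) with five red pots. The two small red pots are at (288,119) and (433,237), the green pot at (409,291) and the wide one at (235,146). The side view shows the small pots at (416,165) and (299,305). Next I'll triangulate the knobs.

```bash
cat > h.py <<'E'
import cv2,numpy as np
def ray(c,uv):
    K=np.array(c["intrinsics"]);R=cv2.Rodrigues(np.array(c["rvec"]))[0];t=np.array(c["tvec"]).ravel()
    d=R.T@np.linalg.solve(K,[uv[0],uv[1],1.]);return -R.T@t,d
def onz(c,uv,z):
    o,d=ray(c,uv);return (o+d*(z-o[2])/d[2])[:2]
def wray(c,uv):
    K=np.array(c["intrinsics"]);R=cv2.Rodrigues(np.array(c["rvec"]))[0];t=np.array(c["tvec"]).ravel()
    x=(uv[0]-K[0,2])/K[0,0];y=(uv[1]-K[1,2])/K[1,1];r=np.hypot(x,y);s=np.sin(r)/max(r,1e-9)
    return -R.T@t,R.T@np.array([x*s,y*s,np.cos(r)])
def wonz(c,uv,z):
    o,d=wray(c,uv);return (o+d*(z-o[2])/d[2])[:2]
def knobs(img,amin=15,amax=400):
    hsv=cv2.cvtColor(img,cv2.COLOR_RGB2HSV);h,s,v=cv2.split(hsv)
    lid=(((h<8)|(h>172)|((h>50)&(h<75)))&(s>170)&(v>70)).astype(np.uint8)
    near=cv2.dilate(lid,np.ones((7,7)))
    blk=((img.max(2)<48)).astype(np.uint8)
    n,l,st,ce=cv2.connectedComponentsWithStats(blk)
    return [(ce[i].round(1),st[i,4]) for i in range(1,n) if amin<st[i,4]<amax and (near[l==i]>0).mean()>.3],lid
E
python3 - <<'E'
from h import *
for n in("scene","side"):
    c=dict(np.load(f"pics/{n}0.npz")); k,lid=knobs(c["image"])
    print(n)
    for p,a in k: print(p,a,onz(c,p,70).round(1),onz(c,p,74).round(1))
E
```

```text
scene
[286.4 112.3] 65 [ 443.  -248.1] [ 445.3 -245.3]
[288.6 129.6] 159 [ 479.8 -201.5] [ 481.9 -198.9]
[233.4 138.5] 71 [ 597.2 -282.7] [ 598.8 -279.7]
[240.4 158.1] 225 [ 625.2 -223. ] [ 626.6 -220.3]
[355.3 188.6] 74 [495.2  42.9] [497.2  44.4]
[311.8 192.8] 76 [574.9 -23.9] [576.6 -22.1]
[335.1 201.6] 77 [554.5  32.4] [556.3  33.9]
[367.3 202.1] 16 [503.6  87.9] [505.6  89.1]
[354.4 205.7] 101 [531.6  72.5] [533.5  73.8]
[304.4 206.9] 24 [614.1  -9.5] [615.5  -7.8]
[314.2 215.2] 78 [614.   22.2] [615.5  23.8]
[328.8 216.8] 29 [593.9  49.4] [595.5  50.8]
[338.5 224.6] 75 [593.4  79.1] [594.9  80.4]
[315.5 232. ] 92 [642.7  54.3] [644.   55.7]
[434.8 231.9] 83 [457.7 248.4] [459.9 249. ]
[337.3 240.8] 71 [624.8 104.5] [626.3 105.7]
[427.6 247.8] 125 [500.2 260.2] [502.2 260.7]
[410.5 286.8] 91 [596.7 287.9] [598.3 288.3]
[403.5 302.2] 93 [632.8 297.8] [634.2 298.1]
side
[322.6  44.9] 17 [1050.6 -975.9] [1043.1 -961.2]
[358.4 132.2] 74 [ 596.6 -281. ] [ 593.2 -272.6]
[417.3 152.5] 91 [ 441.9 -246.8] [ 440.  -238.6]
[312.2 188.8] 245 [567.6   3.1] [564.5   9. ]
[281.6 195.1] 251 [605.7  51. ] [602.2  56.4]
[336.8 208. ] 153 [498.7  39.3] [496.2  44.9]
[201.1 272.2] 236 [595.4 288.4] [592.1 291.7]
[298.4 288.4] 230 [456.7 248.5] [454.6 252.2]
```

Both views agree, giving pot A at (443,-248), pot B at (457.5,248.5) and green at (596,288). The tin centre is about (556,34) with its x axis at 170°, so the empty seats are S1 (518,-12) and S2 (536,90). Approaching pot A.

```bash
python3 -m inch '34 -16.5 3;36 -17.5 6 0 0 0' 0.6 2>&1 | head -5; python3 -m inch '34 -16.5 3 0 0 0;36 -17.5 6 0 0 0;36 -17.5 6 0 0 0;36 -17.5 6 0 0 0;36 -17.5 6 0 0 0;36 -17.5 6 0 0 0;36 -17.5 6 0 0 0;36 -17.5 6 0 0 0;36 -17.5 6 0 0 0;20 -10 3 0 0 0' 0.6 40; python3 - <<'E'
from rig import ctrl
from h import *
c=ctrl.capture("wrist"); cv2.imwrite("pics/w1.png",c["image"][:,:,::-1]); np.savez("pics/w1.npz",**c)
s=ctrl.sense();print(s["eef_pos"],s["ee_rot"],s["joints"])
k,_=knobs(c["image"],30,6000)
for p,a in k: print(p,a,wonz(c,p,86).round(1),wonz(c,p,70).round(1))
E
```

```text
invalid input
time_s: 0.93
eef_pos: [417.4, -267.0, 176.4]
ee_rot: [-0.001, 0.993, 0.117, -0.0]
force: [-0.6, 0.4, 0.4]
grip_width: 0.602
grip_force: 0.0
[ 418.67428204 -265.60139502  176.09934592] [-1.20812591e-03  9.93002021e-01  1.18091181e-01  9.80678707e-06] [-8.02872722e-01  3.01882635e-01  1.66390101e+00  1.59899366e-03
  1.17772179e+00  5.30574771e-01]
[389.7   6.5] 225 [ 584.6 -279.2] [ 590.8 -281.3]
[65.4 12.2] 401 [552.7  21.7] [556.7  40.2]
[49.3 67.2] 377 [496.3  31. ] [496.4  50.1]
[307.1 169.2] 419 [ 445.1 -248.3] [ 441.7 -248.3]
```

View pics/w1.png

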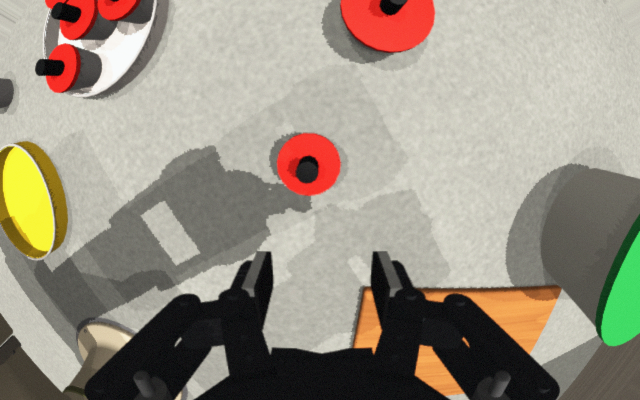

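The wrist picture shows the knob at (307,169), between the fingers' approach lines, and it agrees with (443,-248). Descending and gripping.

```bash
python3 -m inch '10 -4 8 0 0 0;10 -4 10 0 0 0;8 -3.5 12 0 0 0;0 0 15 0 0 0;0 0 18 0 0 0;0 0 18 0 0 0;0 0 15 0 0 0;0 0 12 0 0 0;0 0 6 0 0 0;0 0 2 0 0 0' 0.6 40; python3 -m inch '0 0 0 0 0 0;0 0 0 0 0 0;0 0 0 0 0 0;0 0 0 0 0 0;0 0 0 0 0 0;0 0 0 0 0 0;0 0 0 0 0 0;0 0 0 0 0 0;0 0 0 0 0 0;0 0 0 0 0 0' 0 40
```

```text
time_s: 1.82
eef_pos: [439.4, -252.1, 59.8]
ee_rot: [-0.001, 0.993, 0.116, -0.001]
force: [0.3, 1.0, 0.0]
grip_width: 0.599
grip_force: 0.0
time_s: 2.65
eef_pos: [440.2, -252.4, 61.6]
ee_rot: [0.0, 0.993, 0.116, 0.0]
force: [-0.2, 0.3, 4.3]
grip_width: 0.191
grip_force: 39.6
```

```bash
python3 -m inch '0 0 -6 0 0 0;0 0 -14 0 0 0;0 0 -20 0 0 0;0 0 -24 0 0 0;4 -6 -24 0 0 0;10 -17 -18 0 0 0;16 -26 -8 0 0 0;18 -29 0 0 0 0;18 -29 0 0 0 0;18 -29 0 0 0 0' 0 60; python3 -m inch '16 -27 0 0 0 0;14 -23 0 0 0 0;10 -16 0 0 0 0;5 -9 0 0 0 0;2 -4 0 0 0 0;0 0 0 0 0 0;0 0 0 0 0 0;0 0 0 0 0 0;0 0 0 0 0 0;0 0 0 0 0 0'; python3 - <<'E'
from rig import ctrl
from h import *
s=ctrl.sense();print(s["eef_pos"],s["ee_rot"],s["joints"][[0,5]])
for n in ("scene","side","wrist"):
    c=ctrl.capture(n); cv2.imwrite(f"pics/{n}2.png",c["image"][:,:,::-1]); np.savez(f"pics/{n}2.npz",**c)
a=[cv2.imread(f"pics/{n}2.png") for n in("scene","side","wrist")]
cv2.imwrite("pics/m2.png",np.vstack([np.hstack([a[0][80:340,200:600],a[1][60:320,160:560]]),np.hstack([a[2][:300,:400],a[2][100:400,240:640]])]))
E
```

```text
time_s: 3.48
eef_pos: [490.4, -99.0, 175.5]
ee_rot: [-0.0, 0.993, 0.116, -0.0]
force: [-0.2, 0.5, -1.7]
grip_width: 0.185
grip_force: 58.6
time_s: 4.32
eef_pos: [517.8, -13.6, 175.3]
ee_rot: [0.0, 0.993, 0.116, -0.0]
force: [-0.5, 0.4, -0.4]
grip_width: 0.194
grip_force: 58.6
[517.82651653 -13.5602576  175.32846297] [ 3.91146492e-05  9.93293985e-01  1.15615994e-01 -2.48817603e-05] [-0.25258086  1.08650138]
```

View pics/m2.png

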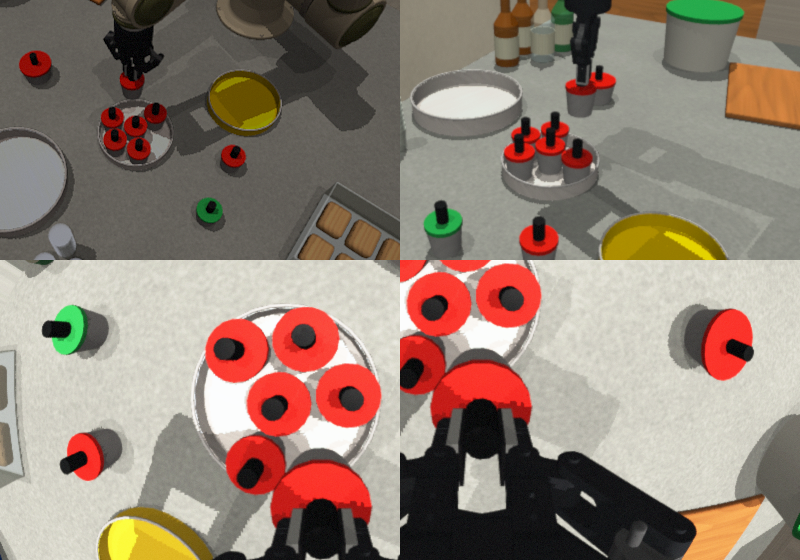

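The pot hangs upright in the gripper above the empty seat. I'll check its offset along tool x from the front edge of its lid in the wrist view, and check the tin in the same way.

```bash
python3 - <<'E'
from h import *
c=dict(np.load("pics/wrist2.npz")); im=c["image"]
hsv=cv2.cvtColor(im,cv2.COLOR_RGB2HSV);m=((hsv[...,0]<8)|(hsv[...,0]>172))&(hsv[...,1]>150)&(hsv[...,2]>150)
o,_=wray(c,(320,200));print("cam",o)
tx=np.array([.973,.231]);ty=np.array([.231,-.973]);T=np.array([517.8,-13.6])
ys=np.where(m[:,320])[0];ys=ys[(ys>150)];print(ys[:3],ys[-3:])
for z in(160,164,168):
    d=wonz(c,(320,ys[0]),z)-T;print(z,d@tx-28,d@ty)
# side extremes of held lid
for r in (215,225,235):
    xs=np.where(m[r])[0];print(r,xs.min(),[ (g[0],g[-1]) for g in np.split(xs,np.where(np.diff(xs)>1)[0]+1)])
k,_=knobs(im,60,900)
for p,a in k: print(p,a,wonz(c,p,78).round(1))
E
```

```text
cam [595.08214777   5.55003931 318.4688007 ]
[151 203 204] [236 237 238]
160 28.480222371516106 -1.5432434192959545
164 29.064286020370353 -1.5239984624524816
168 29.6483496692246 -1.5047535056090104
215 77 [(np.int64(77), np.int64(97)), (np.int64(229), np.int64(235)), (np.int64(263), np.int64(282)), (np.int64(286), np.int64(356)), (np.int64(551), np.int64(574))]
225 235 [(np.int64(235), np.int64(238)), (np.int64(256), np.int64(275)), (np.int64(278), np.int64(364))]
235 273 [(np.int64(273), np.int64(368))]
[56.1 69. ] 388 [596.  279.5]
[229.4  90.2] 318 [593.1  79. ]
[346.3 138.5] 134 [575.1 -19. ]
[274.2 147.4] 425 [555.5  34.3]
[579.4 189.6] 347 [ 596.9 -274.6]
[ 73.1 202. ] 357 [460.7 241.7]
[250.1 213.1] 520 [496.9  43.9]
```

```bash
python3 - <<'E'
from h import *
c=dict(np.load("pics/wrist2.npz"))
tx=np.array([.973,.231]);ty=np.array([.231,-.973]);T=np.array([517.8,-13.6])
for z in(160,164,168):
    d=wonz(c,(320,203),z)-T;print(z,d@tx-28,d@ty)
    print((wonz(c,(368,235),z)-T)@ty,(wonz(c,(273,235),z)-T)@ty)
E
```

```text
160 0.3501049514980643 -1.6040676485906677
25.361542551542918 -28.134568896327274
164 1.6442166929899642 -1.5832873932145963
24.701668695045623 -27.44411735851741
168 2.9383284344818676 -1.5625071378385287
24.041794838548313 -26.753665820707518
```

The pot is within 2 mm of the seat axis. Lowering it.

```bash
python3 -m inch '-1.5 0 6 0 0 0;0 0 12 0 0 0;0 0 16 0 0 0;0 0 16 0 0 0;0 0 14 0 0 0;0 0 12 0 0 0;0 0 10 0 0 0;0 0 8 0 0 0;0 0 6 0 0 0;0 0 4 0 0 0'; python3 -m inch '0 0 2 0 0 0;0 0 2 0 0 0;0 0 1 0 0 0;0 0 1 0 0 0;0 0 0 0 0 0;0 0 0 0 0 0;0 0 0 0 0 0;0 0 0 0 0 0;0 0 0 0 0 0;0 0 0 0 0 0'
```

```text
time_s: 5.3
eef_pos: [516.4, -13.2, 70.7]
ee_rot: [-0.0, 0.993, 0.116, -0.0]
force: [0.2, 0.2, -1.0]
grip_width: 0.187
grip_force: 58.6
time_s: 6.13
eef_pos: [516.8, -13.2, 65.7]
ee_rot: [0.0, 0.993, 0.116, 0.0]
force: [-1.4, 0.8, 5.4]
grip_width: 0.183
grip_force: 59.1
```

```bash
python3 -m inch '0 0 0 0 0 0;0 0 0 0 0 0;0 0 0 0 0 0;0 0 0 0 0 0;0 0 0 0 0 0;0 0 -6 0 0 0;0 0 -14 0 0 0;0 0 -22 0 0 0;0 0 -26 0 0 0;0 0 -26 0 0 0' 0.42; python3 -m inch '0 -10 -10 0 0 0;0 -20 -6 0 0 0;0 -30 0 0 0 0;1 -35 0 0 0 0;1 -38 0 0 0 0;1 -38 0 0 0 0;0 -35 0 0 0 0;0 -28 0 0 0 0;0 -16 0 0 0 0;0 -8 0 0 0 0' 0.6; python3 - <<'E'
from rig import ctrl
from h import *
for n in ("scene","side","wrist"):
    c=ctrl.capture(n); cv2.imwrite(f"pics/{n}3.png",c["image"][:,:,::-1]); np.savez(f"pics/{n}3.npz",**c)
s=ctrl.sense();print(s["eef_pos"],s["ee_rot"],s["joints"][[0,5]])
for p,a in knobs(c["image"],60,900)[0]: print(p,a,wonz(c,p,74).round(1))
c=dict(np.load("pics/scene3.npz"))
for p,a in knobs(c["image"],40,120)[0]: print(p,a,onz(c,p,74).round(1))
a=[cv2.imread(f"pics/{n}3.png") for n in("scene","side","wrist")]
cv2.imwrite("pics/m3.png",np.vstack([np.hstack([a[0][80:280,200:600],a[1][100:300,160:560]]),cv2.resize(a[2],(800,400))[:,:]])[:600])
E
```

```text
time_s: 6.97
eef_pos: [516.2, -13.2, 160.7]
ee_rot: [-0.0, 0.993, 0.116, -0.0]
force: [0.7, 0.4, -1.0]
grip_width: 0.42
grip_force: 0.0
time_s: 7.8
eef_pos: [458.5, 240.8, 174.9]
ee_rot: [-0.0, 0.993, 0.117, -0.0]
force: [-1.5, 0.1, -0.3]
grip_width: 0.598
grip_force: 0.0
[459.67068327 238.4389879  175.043255  ] [ 1.43330162e-04  9.93195440e-01  1.16459249e-01 -2.02893001e-04] [0.25210247 1.5895419 ]
[303.4  33.9] 169 [589.6 285.4]
[528.6 105. ] 498 [594.2  79. ]
[571.6 106.2] 433 [615.  23.]
[588.3 156.2] 372 [576.5 -23.4]
[550.8 159. ] 441 [555.6  32.9]
[310.8 203.7] 481 [456.9 248.5]
[565.9 203.7] 380 [519.1 -11.8]
[524.7 213. ] 450 [496.1  43. ]
[233.3 138.5] 70 [ 598.9 -279.9]
[332.  180.9] 77 [519.5 -10.5]
[355.3 188.7] 73 [497.4  44.5]
[311.8 192.8] 76 [576.6 -22.1]
[335.2 201.4] 78 [555.7  33.7]
[354.3 205.9] 93 [534.1  74. ]
[314.2 215.1] 76 [615.3  23.6]
[338.5 224.5] 74 [594.7  80.2]
[315.5 232.2] 86 [644.4  56.1]
[434.9 231.5] 93 [458.9 248.5]
[337.1 240.9] 69 [626.7 105.6]
[427.4 247.7] 117 [502.3 260.2]
[410.6 286.7] 89 [598.  288.3]
[403.2 302. ] 82 [634.3 297.4]
```

View pics/m3.png

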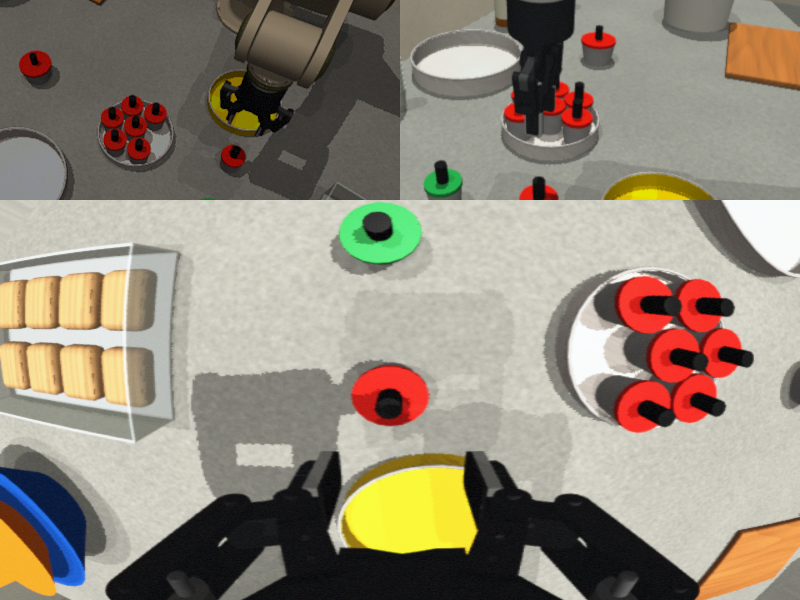

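Pot A is seated at about (519,-11), and the other tin pots and the green pot have not moved. In the wrist image, pot B's knob is at about (311,204). Grasping it.

```bash
python3 -m inch '1 -4 6 0 0 0;1 -4 10 0 0 0;0 -1.5 12 0 0 0;0 0 15 0 0 0;0 0 18 0 0 0;0 0 18 0 0 0;0 0 16 0 0 0;0 0 12 0 0 0;0 0 5 0 0 0;0 0 2 0 0 0' 0.6 60; python3 -m inch '0 0 0 0 0 0;0 0 0 0 0 0;0 0 0 0 0 0;0 0 0 0 0 0;0 0 0 0 0 0;0 0 0 0 0 0;0 0 0 0 0 0;0 0 0 0 0 0;0 0 0 0 0 0;0 0 0 0 0 0' 0 60
```

```text
time_s: 8.78
eef_pos: [459.2, 247.7, 60.0]
ee_rot: [0.0, 0.993, 0.116, -0.001]
force: [-0.3, 0.3, 0.9]
grip_width: 0.604
grip_force: 0.0
time_s: 9.62
eef_pos: [460.1, 248.4, 62.1]
ee_rot: [-0.0, 0.993, 0.116, 0.001]
force: [-0.9, 1.1, 5.7]
grip_width: 0.187
grip_force: 58.7
```

```bash
python3 -m inch '0 0 -6 0 0 0;0 0 -14 0 0 0;0 0 -20 0 0 0;0 0 -24 0 0 0;1 6 -24 0 0 0;3 15 -18 0 0 0;5 23 -7 0 0 0;6 26 0 0 0 0;6 26 0 0 0 0;6 26 0 0 0 0' 0 60; python3 -m inch '5 22 0 0 0 0;3.5 15 0 0 0 0;2 8 0 0 0 0;0 4 0 0 0 0;0 0 0 0 0 0;0 0 0 0 0 0;0 0 0 0 0 0;0 0 0 0 0 0;0 0 0 0 0 0;0 0 0 0 0 0'; python3 - <<'E'
from rig import ctrl
from h import *
s=ctrl.sense();T=s["eef_pos"][:2];print(s["eef_pos"],s["ee_rot"])
c=ctrl.capture("wrist"); cv2.imwrite("pics/w4.png",c["image"][:,:,::-1]); im=c["image"]
hsv=cv2.cvtColor(im,cv2.COLOR_RGB2HSV);m=(((hsv[...,0]<8)|(hsv[...,0]>172))&(hsv[...,1]>150)&(hsv[...,2]>120)).astype(np.uint8)
tx=np.array([.973,.231]);ty=np.array([.231,-.973])
for x in(315,320,325):
  ys=np.where(m[:,x])[0];g=np.split(ys,np.where(np.diff(ys)>1)[0]+1);print(x,[(a[0],a[-1]) for a in g])
  y=g[-1][0];d=wonz(c,(x,y),165)-T;print(d@tx-28)
for p,a in knobs(im,60,900)[0]: print(p,a,wonz(c,p,78).round(1))
E
```

```text
time_s: 10.45
eef_pos: [514.1, 134.6, 174.5]
ee_rot: [0.0, 0.993, 0.116, -0.0]
force: [-0.3, -0.2, -1.2]
grip_width: 0.186
grip_force: 58.7
time_s: 11.28
eef_pos: [535.4, 90.9, 174.4]
ee_rot: [-0.0, 0.993, 0.116, 0.0]
force: [-0.7, -0.8, -2.7]
grip_width: 0.19
grip_force: 58.7
[535.43071159  90.87808332 174.35306306] [-2.94680662e-05  9.93200032e-01  1.16420339e-01  2.12000881e-05]
315 [(np.int64(211), np.int64(248))]
-2.25085905453345
320 [(np.int64(124), np.int64(147)), (np.int64(211), np.int64(247))]
-2.249693861204946
325 [(np.int64(116), np.int64(155)), (np.int64(211), np.int64(247))]
-2.249216519941843
[123.9  92. ] 504 [596.6 283.2]
[418.4 130. ] 204 [614.3  31.1]
[346.3 132.4] 65 [597.3  86.5]
[459.1 189.3] 446 [576.6 -20.2]
[393.9 197.3] 463 [555.8  35. ]
[617.1 222.7] 241 [ 597.5 -271.4]
[427.3 246. ] 482 [519.9  -9.5]
```

View pics/w4.png

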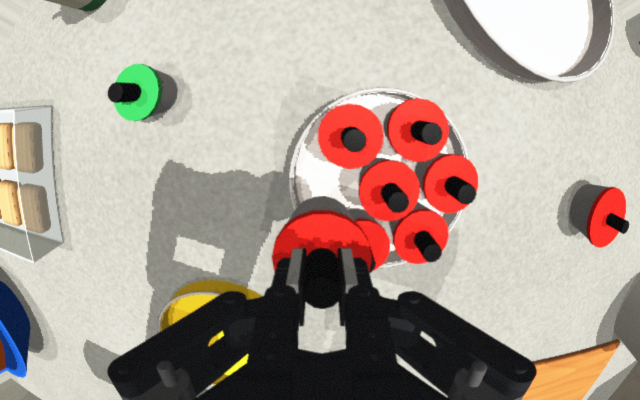

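The pot is held upright with its lid edge at (320,211), about 2 mm back along tool x. Correcting by +2 and lowering.

```bash
python3 -m inch '2 0 6 0 0 0;0 0 12 0 0 0;0 0 16 0 0 0;0 0 16 0 0 0;0 0 14 0 0 0;0 0 12 0 0 0;0 0 10 0 0 0;0 0 8 0 0 0;0 0 6 0 0 0;0 0 3 0 0 0'; python3 -m inch '0 0 2 0 0 0;0 0 1.5 0 0 0;0 0 1 0 0 0;0 0 1 0 0 0;0 0 0 0 0 0;0 0 0 0 0 0;0 0 0 0 0 0;0 0 0 0 0 0;0 0 0 0 0 0;0 0 0 0 0 0'
```

```text
time_s: 12.17
eef_pos: [537.4, 91.0, 70.6]
ee_rot: [-0.0, 0.993, 0.116, -0.0]
force: [0.3, -0.9, -2.6]
grip_width: 0.184
grip_force: 58.7
time_s: 13.0
eef_pos: [537.7, 91.0, 66.1]
ee_rot: [0.0, 0.993, 0.116, 0.0]
force: [-0.3, 0.8, 1.7]
grip_width: 0.186
grip_force: 58.9
```

Force shows it touching the tin's floor. Releasing, rising and backing off to look.

```bash
python3 -m inch '0 0 0 0 0 0;0 0 0 0 0 0;0 0 0 0 0 0;0 0 0 0 0 0;0 0 0 0 0 0;0 0 -6 0 0 0;0 0 -14 0 0 0;0 0 -22 0 0 0;0 0 -26 0 0 0;0 0 -26 0 0 0' 0.42; python3 -m inch '-5 0 -16 0 0 0;-15 0 -10 0 0 0;-22 0 -10 0 0 0;-25 0 -8 0 0 0;-25 0 0 0 0 0;-20 0 0 0 0 0;-12 0 0 0 0 0;-5 0 0 0 0 0;0 0 0 0 0 0;0 0 0 0 0 0'; python3 - <<'E'
from rig import ctrl
from h import *
for n in ("scene","side"):
    c=ctrl.capture(n); cv2.imwrite(f"pics/{n}5.png",c["image"][:,:,::-1])
    print(n)
    for p,a in knobs(c["image"],40,300)[0]: print(p,a,onz(c,p,74).round(1))
a=[cv2.imread(f"pics/{n}5.png") for n in("scene","side")]
cv2.imwrite("pics/m5.png",np.hstack([cv2.resize(a[0][150:290,270:470],(400,280)),cv2.resize(a[1][130:330,200:400],(280,280))]))
print(ctrl.sense()["eef_pos"])
E
```

```text
time_s: 13.83
eef_pos: [537.2, 91.0, 161.2]
ee_rot: [-0.0, 0.993, 0.116, -0.0]
force: [0.2, -0.7, -0.5]
grip_width: 0.421
grip_force: 0.0
time_s: 14.67
eef_pos: [412.5, 61.2, 204.2]
ee_rot: [0.0, 0.993, 0.116, 0.0]
force: [-0.1, 1.2, -0.4]
grip_width: 0.421
grip_force: 0.0
scene
[233.4 138.5] 69 [ 598.8 -279.7]
[240.3 158.3] 203 [ 627.2 -220. ]
[332.  180.9] 77 [519.5 -10.5]
[355.3 188.6] 74 [497.2  44.4]
[311.8 192.7] 75 [576.4 -22.3]
[335.1 201.4] 79 [555.9  33.6]
[359.6 209.6] 83 [533.   89.3]
[314.2 215.1] 76 [615.3  23.6]
[338.5 224.5] 73 [594.7  80.2]
[357.8 227.8] 83 [570.9 117.3]
[315.6 232.1] 89 [644.   56.1]
[337.2 240.8] 66 [626.4 105.6]
[410.6 286.7] 90 [598.  288.3]
[403.3 302. ] 84 [634.1 297.6]
side
[358.4 132.2] 74 [ 593.2 -272.6]
[281.6 195.1] 250 [602.2  56.4]
[337.7 200.3] 273 [505.8  21.4]
[201.1 272.3] 234 [591.9 291.9]
[412.64107837  61.24075657 203.83416205]
```

View pics/m5.png

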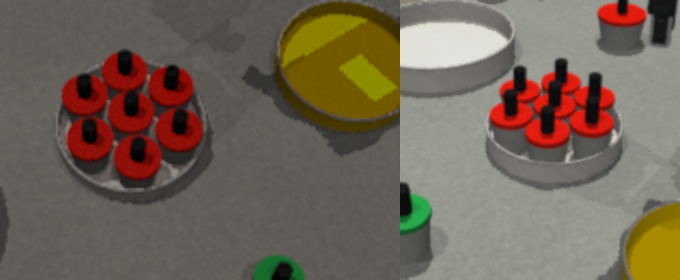

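The picture shows seven upright pots in the tin in a honeycomb, with the knobs within 3 mm of their seats in plan. The green pot has not moved. Handing in.

```bash
python3 -c "
from rig import ctrl
print(ctrl.finish_job())"
```

```text
the job is handed in; nothing more can be done
None
```

Both small red-lidded pots stand upright in the tin's two empty seats, each within about 3 mm of its seat in the last pictures; the green pot did not move, and I handed the job in at about 15 s of robot time (no verdict was returned).

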